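Vent position of a rinse-water filter lid

ROBOT

A 7-joint arm with a two-finger parallel gripper is mounted at the origin on the work surface. World frame = base frame: x ahead of the robot, y to its left, z up, the work surface at z = 0. Lengths are in m, angles in rad, forces in N, time in s.
With the tool pointing down it reaches from about 0.35 to 0.9 m from the base axis. Payload 7.2 kg.
Tool frame: the origin (TCP) lies at the very end of the fingers, on their centre line; the grasp point (between the pads) lies 19 mm behind it (bot.grasp_offset is the distance from the TCP to the grasp point, in m); z points along the fingers, x is the direction in which the jaws open and shut, and the axes are right-handed (so a half turn about z gives the same grasp; the last joint's range is limited). The gripper opens to 85 mm and grips with 20 to 120 N. Pads are 22 mm wide; open, the fingers measure 114 mm over their backs; the gripper's body (76 mm by 85 mm) begins 54 mm behind the grasp point. The pads swing forward as they close: fully open they stand 13 mm farther back than shut.
Start: joints at [1.205, 0.411, -0.013, 1.596, 0.006, 1.134, -0.082], TCP at [0.183, -0.597, 0.231] pointing down, gripper open.
Joint ranges: [-2.95, 2.95], [-0.29, 1.99], [-1.47, 1.44], [0.14, 2.54], [-1.03, 4.17], [0.13, 1.85], [-2.86, 2.86]. Speed limits (rad/s): [2.39, 2.39, 3.01, 3.01, 3.14, 3.14, 3.14].

INTERFACE

Orientations are given as a rotation vector (axis times angle).
In Python, from station import bot, optics gives the robot as it stands.
- The arm moves only by the tool carry_out, never from a script. Its argument "moves" is a list of rows, each a list of 5 numbers: the shift along the tool's x, y, z as a fraction of full scale, then the turn about the tool's z as a fraction of full scale, then the finger opening in mm, from 0 to 85.4. In form: [[dx, dy, dz, twist, grip], ...]. A call has 1 to 5 rows; each row shifts and turns the commanded pose from where the row before left it, along the tool's axes as they then stand; what a row does not reach is not made up. Full scale, the value 1, is 0.08 m for a shift and pi rad for a turn. A row lasts 1/12 s, in which the tool goes at most 41.7 mm and 7.16 degrees, less where a joint would pass 70% of its speed; a pose out of reach is approached as far as the arm can. A call with a number of a shift or a turn outside -1 to 1 is refused whole. A call with a gripper value outside its range is refused whole. The fingers move at their own pace and stop on an object; the grip force is fixed at half the most. Time passes only in rows, so rows that do not move let the fingers close. It gives the time, the measured TCP pose, the force and the opening at its end, in the units of the state.
- bot.get_state(): the state, without advancing time (a new reading comes with each control period).
- optics.capture(name): name is "scene" or "side" or "wrist"; returns a dict with "image" (420x560x3 uint8, red, green, blue), "vfov" (degrees; the focal length in pixels is half the picture's height over the tangent of half this angle, whatever the lens; pixels are square), "cx", "cy" (the principal point, pixels), "R" (3x3) and "t" (3): a world point X has camera coordinates R X + t; the wrist camera has in their place "mount" (4x4, takes a point from camera to tool coordinates, whose origin is the TCP and whose axes are the tool frame's). Camera axes: x right, y down, z forward; pixel columns grow to the right and rows downward; lengths in m; the calibration is good to about 2 mm. A picture is of the moment at which its call begins: read the wrist's pose just before it. There is no depth.
- bot.close_job(): hands the job in, once; it reports no verdict.
The state is a dict: "time": time; "joints": joint angles; "joint_vel": joint speeds; "tau": joint torques, N m; "tool_pos": TCP position; "tool_rot": TCP orientation; "wrist_force": force on the tool from outside, world axes, zero at the start; "moment": the same for the moment, N m; "finger_gap": opening from 0.0 (shut) to 1.0 (fully open).
Only numpy, scipy, OpenCV 4.12 (cv2) and the standard library are available. Lean on these libraries where they do the work, as an engineer would, in place of code of your own. Each camera call takes 0.05 s, during which the arm holds its last target.

TASK

Get the white rinse-water filter housing ready for venting: first press the red spray cap of the fixed bottle beside it right down and let it come up again, so that the seal gets a puff. Then put the blue bayonet lid fully into the housing with its bar in line with the black entry marks, and turn it clockwise to the yellow half-turn mark, short of the lock click. The lid springs back if let go, so finish while still gripping it and holding it at the yellow mark; leave the other things on the bench where they are.

Things in the scene. Friction and masses are not known exactly. Their poses are not given: they have to be found in the camera images.
- housing: fixed white filter housing, 100 mm across, 120 mm high, on a 116 mm foot; origin at the centre of its underside, z up. In its top a round mouth with two entry notches, 17 mm wide, reaching 36 mm from the axis along the housing's own +x and -x. A black stub 50 mm up sticks out to 80 mm at +x. The lid may go in either of the two opposite ways round
- mouth (a point): centre of the housing's mouth, at its top: 52 mm wide, rim 6 mm thick. Marks on the top, 42 to 49 mm from this axis, in opposite pairs, angles clockwise from above: black 0 (at the notches), yellow 45 degrees (half turn), red 84 degrees (locked). A sprung click is felt from about 57 degrees; past about 75 the lid has locked
- carrier (a joint): angle (rad) of the orange sprung carrier in the housing, pushed by the lid's lugs: 0 at rest, grows as the lid turns clockwise from above, up to 1.36. While turning, the lid's clockwise angle from the notches is this plus 0.11 (play before the lugs meet it). Its spring pushes back with 0.07 N m at 0, growing 0.12 per rad, and turns a released lid back
- lid: loose blue lid, 200 g, upright; origin at its underside's centre, z up. Plug 48 mm across (foot tapers to 40), 30 mm high; lugs along own +x and -x, 10 mm wide, to 33 mm from the axis, 13 to 22 mm up; flange 80 mm across, 30 to 36 mm up; grip bar along x, 60 long, 14 thick, 36 to 70 mm up. Same after half a turn. Fully in, its underside is 90 mm above the housing's, flange on the top
- bottle: fixed white spray bottle with a green band, 60 mm across, on a 76 mm foot, beside the housing at the housing's own +y (150 to 190 mm away); origin at the centre of its underside, z up; its nozzle looks along its -y to the housing
- cap_top (a point): centre of the top of the red spray cap, 34 mm across, 170 mm above the bench when up; it moves with the cap
- spray_cap (a joint): how far the spray cap is pressed down (m): 0 up, 0.008 fully down; sprung, 2.4 N to start it and 7.2 N at the bottom; returns by itself
- coupling: loose black pipe coupling with a wide grey ring, 60 mm across, 50 mm high, standing; origin under its centre. Not part of the job
- cartridge: loose white spare filter cartridge with grey ends, 60 mm across, 110 mm high, standing; origin under its centre. Not part of the job
- wrench: loose steel wrench, 170 mm long, lying beyond the spray bottle. Not part of the job
- beaker: loose white plastic cup, 76 mm across, 85 mm high; origin under its centre. Not part of the job
- amber: loose amber bottle with a black cap, 60 mm across, 140 mm high; origin under its centre. Not part of the job
There are look-alikes about, which are no part of the job. There is more than one size of the lid; the job needs the larger.

How it is judged:
By the outcome, as a careful person would: the job done as asked, in the order asked, and still so for the second after the job is handed in, while the arm keeps its last pose, push and grip.
It also fails if it takes over 54 s, if anything falls off the work surface, if the arm or the gripper's body presses on something with over 40 N, if the wrist force passes 120 N, or if a joint passes its speed limit or range.

## Working session

There is one attempt and no reset: what is moved stays moved. The work goes in short steps, Python scripts to look and compute and a tool call to move; the robot and the scene stay as the last step left them, time stands still between calls to the robot, and variables do not carry over. Pictures are saved under pics/ and viewed, and the job is handed in when it is done.

Besides the shell and the picture viewer there is one more tool, called as a command line: name --pt "numbers of a row" for each row, then --argument value for the rest. carry_out: Moves the arm, as the interface text tells. Shift numbers are shares of 0.08 m and turn numbers shares of pi rad, none past 1 either way. Its arguments: {"type":"object","properties":{"moves":{"type":"array"}},"required":["moves"]}

```bash
ls; mkdir -p pics
python3 - <<'E'
from station import bot, optics
import cv2, pickle
s=bot.get_state(); print(s)
d={}
for n in ("scene","side","wrist"):
    c=optics.capture(n); d[n]=c
    print(n,c["vfov"],c["cx"],c["cy"],c.get("R"),c.get("t"),c.get("mount"),[k for k in c])
    cv2.imwrite(f"pics/{n}0.png",c["image"][:,:,::-1])
d["state"]=s
pickle.dump(d,open("cap0.pkl","wb"))
E
```

```text
pics
{'time': 0.0, 'joints': array([ 1.20479816,  0.41190052, -0.01274487,  1.59704136,  0.00558744,
        1.13431813, -0.08217875]), 'joint_vel': array([-6.27223323e-04, -5.50919197e-05,  7.46009473e-04,  8.32371199e-04,
        6.50919180e-04, -4.56362504e-04,  7.68452326e-04]), 'tau': array([-1.20730150e-03, -6.00641584e+01,  6.81021195e-01, -2.99423486e+01,
        1.36331184e-02,  1.05444307e-02, -2.61222630e-05]), 'tool_pos': array([ 0.18321975, -0.59701594,  0.23045361]), 'tool_rot': array([-2.52575663e+00,  1.86668992e+00,  2.14319106e-03]), 'wrist_force': array([-0.26298169, -0.1567262 ,  0.17048258]), 'moment': array([ 0.0293121 ,  0.00790342, -0.01646225]), 'finger_gap': 0.9996010956364546}
scene 44.144309718513455 274.13361515782765 212.3909734150906 [[-0.48992262  0.87153144 -0.02021832]
 [ 0.55586594  0.29444033 -0.7773789 ]
 [-0.67155706 -0.39209418 -0.62870762]] [ 0.26431711 -0.23418167  1.74726056] None ['image', 'vfov', 'cx', 'cy', 'R', 't']
side 57.420647266795136 280.51211639761004 211.3810386714369 [[-0.83132739 -0.55548109 -0.01831746]
 [-0.33789141  0.53130324 -0.7768824 ]
 [ 0.44127561 -0.63965431 -0.62937922]] [0.50403188 0.2749366  0.74972914] None ['image', 'vfov', 'cx', 'cy', 'R', 't']
wrist 71.48732686922648 272.56959854087995 214.06645432866623 None None [[ 9.99999523e-01 -9.72514434e-04 -8.56412320e-05 -5.48622296e-04]
 [ 9.47006754e-04  9.44958041e-01  3.27190163e-01 -8.50308386e-02]
 [-2.37269786e-04 -3.27190089e-01  9.44958512e-01 -1.41491218e-01]
 [ 0.00000000e+00  0.00000000e+00  0.00000000e+00  1.00000000e+00]] ['image', 'vfov', 'cx', 'cy', 'mount']
```

View pics/scene0.png

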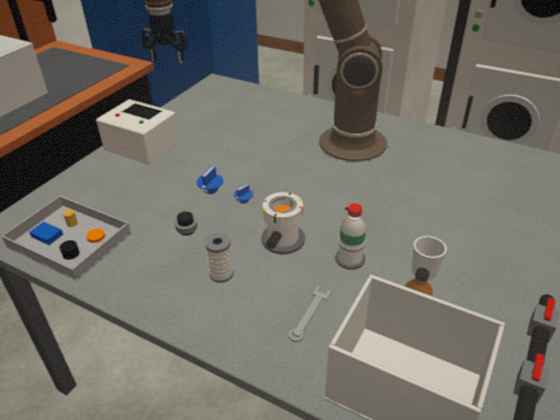

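View pics/side0.png

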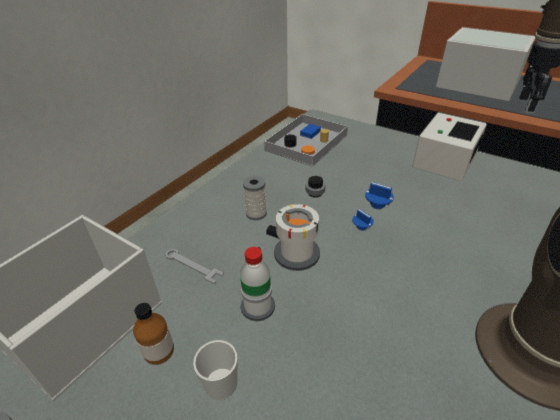

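View pics/wrist0.png

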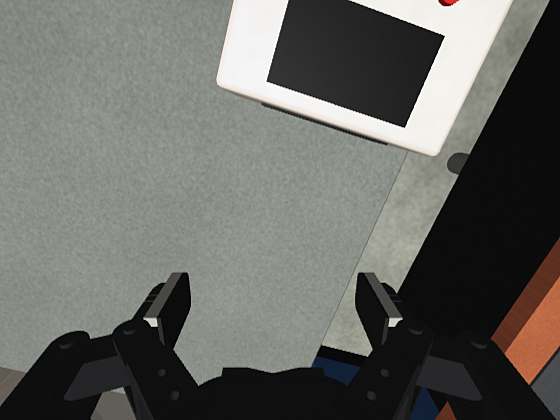

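The scene view shows the possible targets:
- **Blue lids:** a larger one at scene (210,181) / side (379,196), a smaller one at scene (244,194) / side (363,220), and a blue block in the tray at (46,233).
- **Red items:** the spray cap at scene (354,209) / side (254,255), and red clamps at (545,310), which are not relevant.

I'll take the larger lid and check it in enlarged crops.

Run:
```python
import cv2
a=cv2.imread("pics/scene0.png"); b=cv2.imread("pics/side0.png")
def crop(im,x,y,w,h,k,n):
    cv2.imwrite(n,cv2.resize(im[y:y+h,x:x+w],None,fx=k,fy=k,interpolation=cv2.INTER_CUBIC))
crop(a,185,155,80,60,10,"pics/c1.png")
crop(b,340,175,80,60,10,"pics/c2.png")
crop(a,250,180,120,90,6.6,"pics/c3.png")
crop(b,230,195,100,130,4.6,"pics/c4.png")
```

```text
(no output)
```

View pics/c1.png

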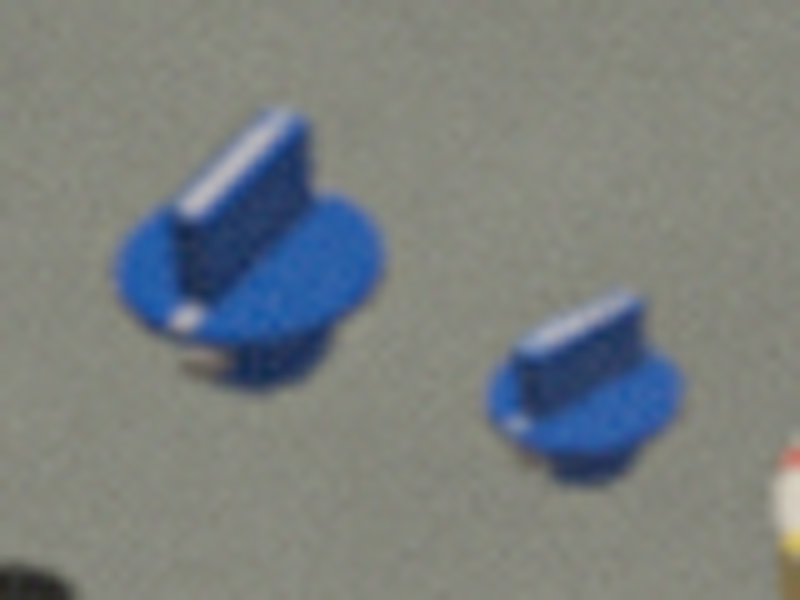

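View pics/c2.png

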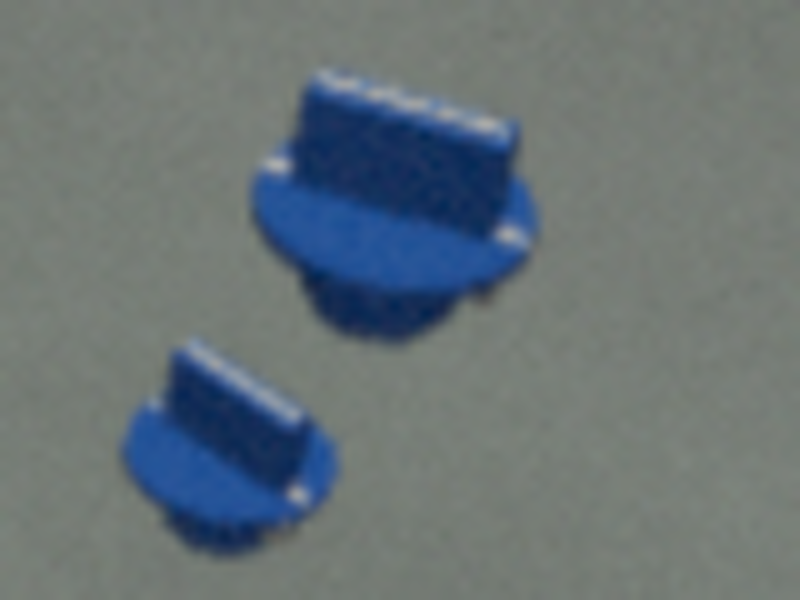

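View pics/c3.png

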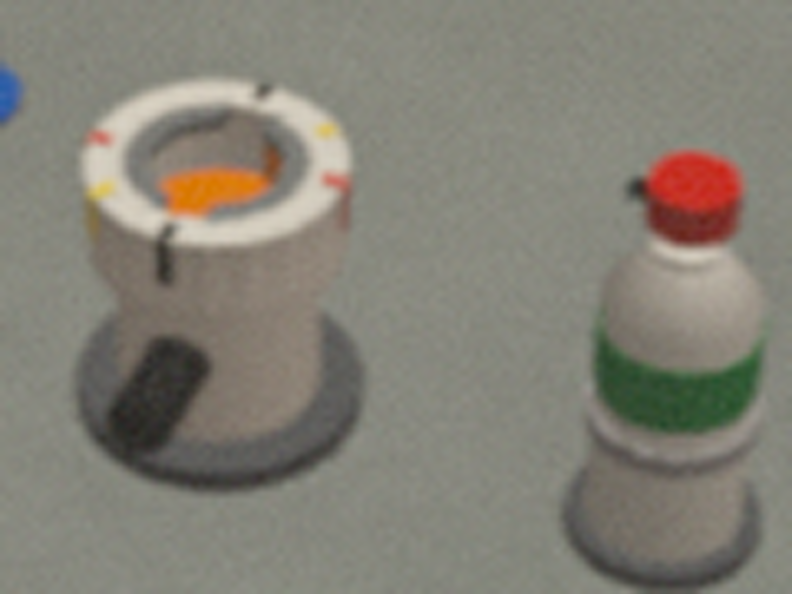

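View pics/c4.png

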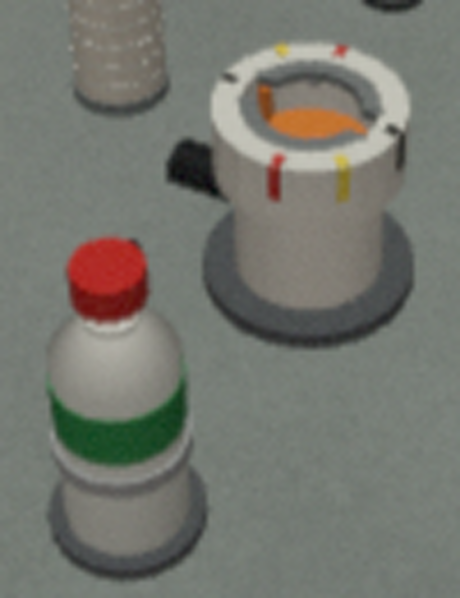

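```bash
cat > h.py <<'E'
import numpy as np, pickle, cv2
from scipy.optimize import least_squares
D=pickle.load(open("cap0.pkl","rb"))
def proj(c,X,R=None,t=None):
    R=c["R"] if R is None else R; t=c["t"] if t is None else t
    X=np.atleast_2d(X); p=X@np.asarray(R).T+t; f=210/np.tan(np.radians(c["vfov"])/2)
    return np.c_[f*p[:,0]/p[:,2]+c["cx"], f*p[:,1]/p[:,2]+c["cy"]]
def uc(x0,y0,k,p): return np.array([(p[0]+.5)/k-.5+x0,(p[1]+.5)/k-.5+y0])
def onplane(c,uv,z):
    f=210/np.tan(np.radians(c["vfov"])/2)
    d=np.asarray(c["R"]).T@np.array([(uv[0]-c["cx"])/f,(uv[1]-c["cy"])/f,1]); o=-np.asarray(c["R"]).T@c["t"]
    return o+d*(z-o[2])/d[2]
E
python3 - <<'E'
from h import *
S,Z=D["scene"],D["side"]
s1=lambda *p:uc(185,155,10,p); z2=lambda *p:uc(340,175,10,p)
s3=lambda *p:uc(250,180,6.6,p); z4=lambda *p:uc(230,195,4.6,p)
P=lambda n,c,uv,z:print(n,onplane(c,uv,z).round(4))
P("cap s",S,s3(695,182),.17);P("cap z",Z,z4(108,267),.17)
P("bottle foot s",S,s3(662,515),.0);P("foot z",Z,z4(128,512),.0)
P("hs s",S,s3(216,162),.12);P("hs z",Z,z4(310,107),.12)
for n,c,p in(("b+s",S,s3(168,231)),("b-s",S,s3(263,91)),("y",S,s3(102,190)),("y",S,s3(326,131)),("r",S,s3(101,138)),("r",S,s3(335,181)),
 ("b+z",Z,z4(230,77)),("b-z",Z,z4(392,130)),("y",Z,z4(281,49)),("y",Z,z4(342,160)),("r",Z,z4(341,50)),("r",Z,z4(277,161))): P(n,c,p,.12)
print("lid")
P("bar s",S,s1(182,208),.07);P("bar s",S,s1(296,117),.07);P("bar z",Z,z2(318,77),.07);P("bar z",Z,z2(512,128),.07)
P("fl mark s",S,s1(187,318),.036);P("z",Z,z2(275,163),.036);P("z",Z,z2(514,235),.036)
E
```

```text
cap s [0.5251 0.2114 0.17  ]
cap z [0.5234 0.2134 0.17  ]
bottle foot s [0.5176 0.2088 0.    ]
foot z [0.5268 0.2108 0.    ]
hs s [0.5382 0.0256 0.12  ]
hs z [0.5382 0.0287 0.12  ]
b+s [0.583  0.0297 0.12  ]
b-s [0.4902 0.0203 0.12  ]
y [ 0.5733 -0.0042  0.12  ]
y [0.5015 0.0537 0.12  ]
r [ 0.5457 -0.0207  0.12  ]
r [0.5274 0.0709 0.12  ]
b+z [0.5859 0.0305 0.12  ]
b-z [0.4944 0.022  0.12  ]
y [ 0.5763 -0.0035  0.12  ]
y [0.5038 0.0546 0.12  ]
r [ 0.5491 -0.0197  0.12  ]
r [0.5302 0.0723 0.12  ]
lid
bar s [ 0.4715 -0.2728  0.07  ]
bar s [ 0.4173 -0.2703  0.07  ]
bar z [ 0.4746 -0.2688  0.07  ]
bar z [ 0.4193 -0.2742  0.07  ]
fl mark s [ 0.4784 -0.2706  0.036 ]
z [ 0.4835 -0.2695  0.036 ]
z [ 0.4126 -0.2734  0.036 ]
```

carry_out --pt "-0.29 -0.43 0 0 0" --pt "-0.29 -0.43 0 0 0" --pt "-0.29 -0.43 0 0 0" --pt "-0.29 -0.43 0 0 0" --pt "-0.29 -0.43 0 0 0"

```text
time: 0.57
tool_pos: [0.3145, -0.4344, 0.2311]
tool_rot: [2.526, -1.868, -0.0]
wrist_force: [1.2, 0.3, 0.2]
finger_gap: 0.297
```

carry_out --pt "-0.29 -0.43 0 0 0" --pt "-0.29 -0.43 0 0 0" --pt "-0.29 -0.43 0 0 0" --pt "-0.29 -0.43 0 0.039 0" --pt "0 0 0 0.039 0"

```text
time: 0.98
tool_pos: [0.4208, -0.303, 0.2314]
tool_rot: [-2.296, 2.138, 0.0]
wrist_force: [-0.4, 1.0, -0.8]
finger_gap: -0.0
```

```bash
cat > cap.py <<'E'
import sys,pickle,cv2
from station import bot, optics
def snap(tag,names=("wrist",)):
    d={"state":bot.get_state()}
    for n in names:
        d[n]=optics.capture(n); cv2.imwrite(f"pics/{n}_{tag}.png",d[n]["image"][:,:,::-1])
        if n=="wrist": pass
    pickle.dump(d,open(f"cap_{tag}.pkl","wb")); s=d["state"]
    import numpy as np
    for k in("time","tool_pos","tool_rot","wrist_force","moment","joints","finger_gap"): print(k,np.round(s[k],4))
if __name__=="__main__": snap(sys.argv[1],sys.argv[2:] or ("wrist",))
E
python3 cap.py lid
cat >> h.py <<'E'
def wcam(d):
    c=dict(d["wrist"]); s=d["state"]
    Rt,_=cv2.Rodrigues(np.asarray(s["tool_rot"],float)); M=c["mount"]
    Rw=Rt@M[:3,:3]; tw=Rt@M[:3,3]+s["tool_pos"]
    c["R"]=Rw.T; c["t"]=-Rw.T@tw; return c
E
```

```text
time 0.9833
tool_pos [ 0.4208 -0.303   0.2314]
tool_rot [-2.2960e+00  2.1384e+00  2.0000e-04]
wrist_force [-0.407   0.9901 -0.7606]
moment [ 0.0533 -0.001  -0.0221]
joints [ 0.6778  0.2386 -0.1717  1.8435  0.0417  1.0625 -1.0092]
finger_gap -0.0004
```

View pics/wrist_lid.png

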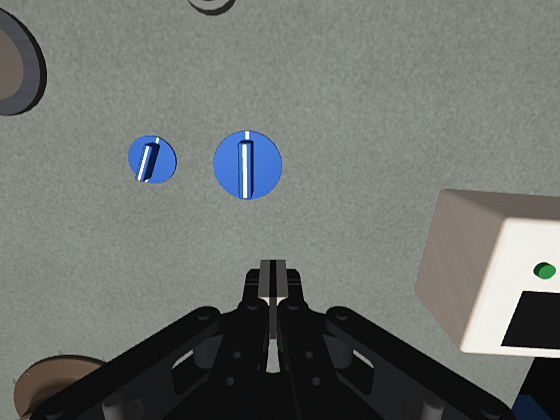

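Run:
```python
import cv2
a=cv2.imread("pics/wrist_lid.png")[120:210,200:300]
cv2.imwrite("pics/c5.png",cv2.resize(a,None,fx=6,fy=6,interpolation=cv2.INTER_CUBIC))
```

```text
(no output)
```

View pics/c5.png

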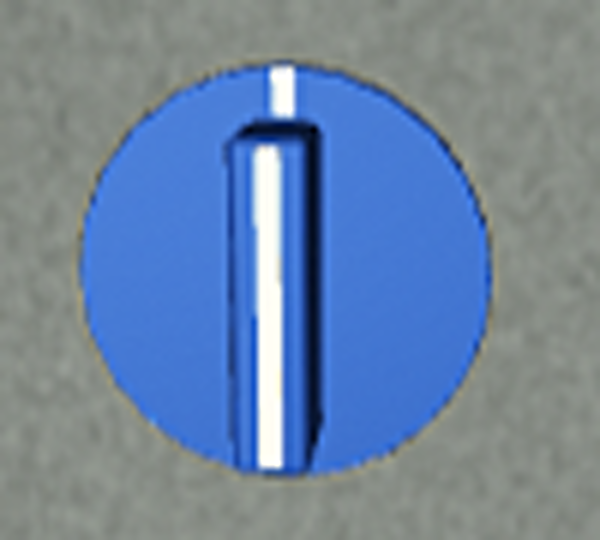

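Run:
```python
from h import *
d=pickle.load(open("cap_lid.pkl","rb")); c=wcam(d)
u=lambda *p:uc(200,120,6,p)
print("flange",onplane(c,u(286,269.5),.036))
a=onplane(c,u(267,147),.07);b=onplane(c,u(270,468),.07); print(a,b,(a+b)/2,np.linalg.norm(a-b),np.degrees(np.arctan2(*(a-b)[[1,0]])))
a=onplane(c,u(235,140),.07);b=onplane(c,u(240,470),.07);print(a,b,np.degrees(np.arctan2(*(a-b)[[1,0]])))
a=onplane(c,u(305,140),.07);b=onplane(c,u(308,470),.07);print(a,b,np.degrees(np.arctan2(*(a-b)[[1,0]])))
m=onplane(c,u(282.5,90),.036); f=onplane(c,u(286,269.5),.036); print("mark",m,np.degrees(np.arctan2(*(m-f)[[1,0]])))
R,_=cv2.Rodrigues(d["state"]["tool_rot"]); print(R, np.degrees(np.arctan2(R[1,0],R[0,0])))
```

```text
flange [ 0.44787928 -0.2705995   0.036     ]
[ 0.47410968 -0.2691606   0.07      ] [ 0.41783639 -0.27186356  0.07      ] [ 0.44597303 -0.27051208  0.07      ] 0.056338173742043945 2.7499539613487203
[ 0.47488469 -0.26372088  0.07      ] [ 0.41708217 -0.26649911  0.07      ] 2.7517563887375998
[ 0.47571617 -0.27552248  0.07      ] [ 0.41794705 -0.27869078  0.07      ] 3.139193926482991
mark [ 0.4812129  -0.26854797  0.036     ] 3.521860555808779
[[ 0.07099374 -0.99747331  0.00262519]
 [-0.99747273 -0.07098572  0.00303148]
 [-0.00283747 -0.00283377 -0.99999196]] -85.92891730069546
```

carry_out --pt "-0.44 -0.14 0 0 0" --pt "-0.44 -0.14 0 0 0" --pt "-0.44 -0.14 0 0 0" --pt "-0.44 -0.14 0 0 0" --pt "-0.44 -0.14 0 0 0"

```text
time: 1.45
tool_pos: [0.4596, -0.1306, 0.2313]
tool_rot: [2.294, -2.146, 0.001]
wrist_force: [0.4, 0.4, 0.5]
finger_gap: -0.0
```

carry_out --pt "-0.44 -0.14 0 0 0" --pt "-0.44 -0.14 0 0 0" --pt "-0.44 -0.14 0 0 0" --pt "-0.44 -0.14 0 0 0" --pt "0 0 0 0 0"

```text
time: 1.87
tool_pos: [0.4963, 0.0193, 0.2316]
tool_rot: [-2.301, 2.133, 0.002]
wrist_force: [-0.4, 0.4, -0.2]
finger_gap: -0.001
```

```bash
python3 cap.py hs
```

```text
time 1.8667
tool_pos [0.4963 0.0193 0.2316]
tool_rot [-2.3015e+00  2.1333e+00  2.0000e-03]
wrist_force [-0.4456  0.3647 -0.1607]
moment [0.0436 0.0327 0.0056]
joints [ 0.2098  0.2201 -0.3999  1.8801  0.0942  1.0582 -1.7226]
finger_gap -0.001
```

View pics/wrist_hs.png

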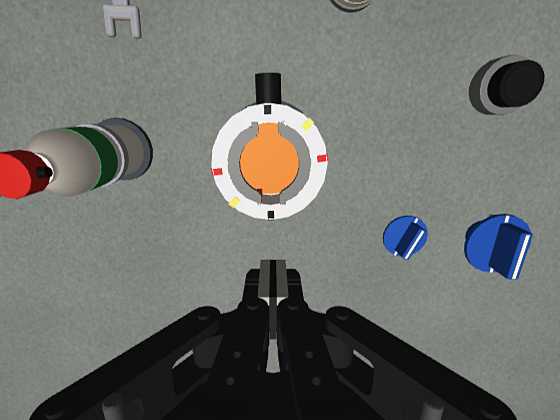

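Run:
```python
import cv2
a=cv2.imread("pics/wrist_hs.png")[95:230,200:340]
cv2.imwrite("pics/c6.png",cv2.resize(a,None,fx=4.4,fy=4.4,interpolation=cv2.INTER_CUBIC))
```

```text
(no output)
```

View pics/c6.png

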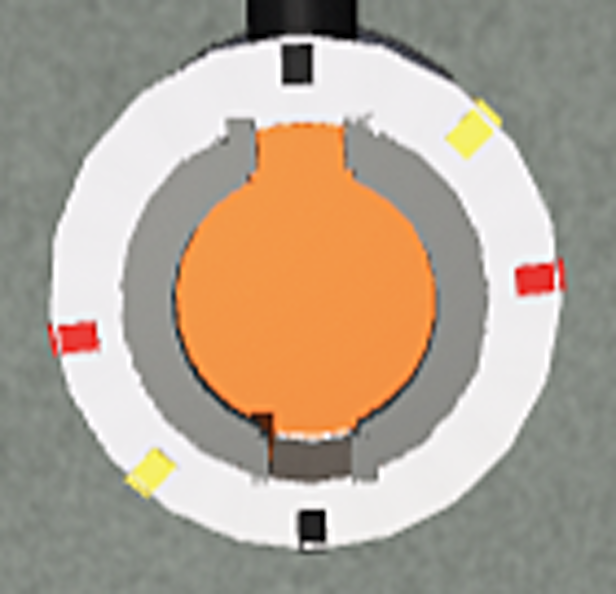

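Run:
```python
from h import *
d=pickle.load(open("cap_hs.pkl","rb")); c=wcam(d)
u=lambda *p:uc(200,95,4.4,p)
pts=[(297,64),(313,525),(470,134),(152,472),(534,279),(79,338)]
A=np.radians([0,180,-45,135,-84,96])
W=np.array([onplane(c,u(*p),.12)[:2] for p in pts])
def f(q): return (W-np.c_[q[0]+q[3]*np.cos(A+q[2]),q[1]+q[3]*np.sin(A+q[2])]).ravel()
r=least_squares(f,[.538,.026,.09,.0455]);print(r.x,np.degrees(r.x[2]),(r.fun*1e3).round(1))
for k in(0,2,4):
  v=W[k]-W[k+1];print((W[k]+W[k+1])/2,np.degrees(np.arctan2(v[1],v[0])-A[k]))
print("outer",onplane(c,u(304,292),.12))
full=lambda x,y,z:print(onplane(c,(x,y),z))
# bottle direction check: predicted cap pix
print(proj(c,[.524,.2125,.17]))
R,_=cv2.Rodrigues(d["state"]["tool_rot"]); print(R.round(4), np.degrees(np.arctan2(R[1,0],R[0,0])))
```

```text
[0.53853971 0.02674366 0.10276484 0.04543335] 5.887991727188105 [ 0.  -0.   0.4 -0.2  0.  -0.1 -0.6  0.3 -0.1  0.2  0.2 -0.1]
[0.53875973 0.0266202 ] 6.052584921740361
[0.53827287 0.02684755] 5.914142174431312
[0.53858653 0.02676324] 5.696883427351418
outer [0.54185207 0.02712829 0.12      ]
[[  4.63703762 177.29152396]]
[[ 0.0757 -0.9971  0.0014]
 [-0.9971 -0.0757  0.0034]
 [-0.0033 -0.0017 -1.    ]] -85.65688619125534
```

carry_out --pt "-0.47 -0.105 0 0 0" --pt "-0.47 -0.105 0 0 0" --pt "-0.47 -0.105 0 0 0" --pt "-0.47 -0.105 0 0 0" --pt "-0.47 -0.105 0 0 0"

```text
time: 2.33
tool_pos: [0.5257, 0.2019, 0.2311]
tool_rot: [2.291, -2.148, 0.001]
wrist_force: [1.0, -0.0, 0.5]
finger_gap: 0.003
```

carry_out --pt "0 0 0.2 0 0" --pt "0 0 0.2 0 0" --pt "0 0 0.15 0 0" --pt "0 0 0 0 0"

```text
time: 2.67
tool_pos: [0.5241, 0.2, 0.1844]
tool_rot: [2.289, -2.145, -0.002]
wrist_force: [-0.5, -0.3, -0.9]
finger_gap: -0.002
```

```bash
python3 cap.py cap wrist scene side
python3 - <<'E'
import cv2
a=cv2.imread("pics/scene_cap.png")[160:250,310:410]; b=cv2.imread("pics/side_cap.png")[195:305,200:320]
cv2.imwrite("pics/c7.png",cv2.hconcat([cv2.resize(a,(400,360),interpolation=2),cv2.resize(b,(393,360),interpolation=2)]))
E
```

```text
time 2.6667
tool_pos [0.5241 0.2    0.1844]
tool_rot [ 2.2886e+00 -2.1450e+00 -2.0000e-03]
wrist_force [-0.4897 -0.3447 -0.9442]
moment [-0.0296  0.0267  0.0128]
joints [-0.0955  0.3924 -0.4594  1.7812  0.2006  1.0193 -2.1373]
finger_gap -0.0018
```

View pics/c7.png

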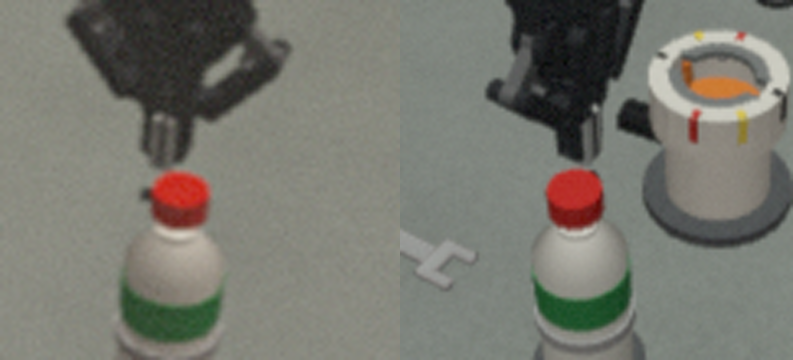

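View pics/wrist_cap.png

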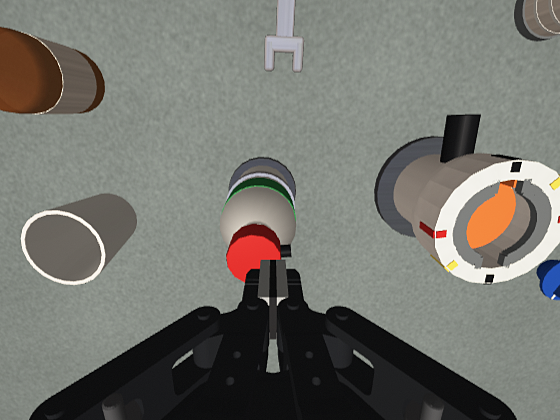

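Run:
```python
from h import *
d=pickle.load(open("cap_cap.pkl","rb")); c=wcam(d)
print(onplane(c,(253.5,252.5),.17),onplane(c,(226.5,252.5),.17),onplane(c,(253.5,225),.17))
```

```text
[0.53008963 0.21234787 0.17      ] [0.52909241 0.22829627 0.17      ] [0.54756583 0.21308521 0.17      ]
```

carry_out --pt "-0.146 -0.05 0 0 0" --pt "0 0 0.1 0 0" --pt "0 0 0.05 0 0" --pt "0 0 0.025 0 0" --pt "0 0 0 0 0"

```text
time: 3.23
tool_pos: [0.5278, 0.2142, 0.1725]
tool_rot: [2.292, -2.146, -0.001]
wrist_force: [-0.9, -0.5, -0.6]
finger_gap: 0.007
```

carry_out --pt "0 0 0.04 0 0" --pt "0 0 0.03 0 0" --pt "0 0 0.02 0 0" --pt "0 0 0 0 0"

```text
time: 3.57
tool_pos: [0.5284, 0.2145, 0.1662]
tool_rot: [-2.292, 2.147, -0.0]
wrist_force: [-0.7, -0.4, 5.6]
finger_gap: -0.001
```

carry_out --pt "0 0 0.025 0 0" --pt "0 0 0 0 0" --pt "0 0 0 0 0"

```text
time: 3.82
tool_pos: [0.5284, 0.2145, 0.1646]
tool_rot: [-2.292, 2.147, -0.001]
wrist_force: [-1.4, -1.3, 6.2]
finger_gap: 0.002
```

carry_out --pt "0 0 0.02 0 0" --pt "0 0 0.02 0 0" --pt "0 0 0 0 0" --pt "0 0 0 0 0"

```text
time: 4.15
tool_pos: [0.5286, 0.2146, 0.1621]
tool_rot: [-2.292, 2.147, -0.001]
wrist_force: [-2.6, -1.6, 9.9]
finger_gap: -0.0
```

carry_out --pt "0 0 0.02 0 0" --pt "0 0 0 0 0"

```text
time: 4.32
tool_pos: [0.5287, 0.2147, 0.1619]
tool_rot: [-2.292, 2.147, -0.003]
wrist_force: [-5.8, -3.0, 21.8]
finger_gap: -0.002
```

carry_out --pt "0 0 -0.1 0 0" --pt "0 0 -0.2 0 0" --pt "0 0 -0.3 -0.038 0" --pt "0 0 -0.3 -0.038 0" --pt "0 0 0 -0.038 0"

```text
time: 4.73
tool_pos: [0.5299, 0.2157, 0.2358]
tool_rot: [-2.64, 1.694, -0.006]
wrist_force: [0.9, 0.7, 0.3]
finger_gap: -0.003
```

```bash
python3 cap.py up scene side
python3 - <<'E'
import cv2
a=cv2.imread("pics/scene_up.png")[160:250,310:410]; b=cv2.imread("pics/side_up.png")[195:305,200:320]
cv2.imwrite("pics/c8.png",cv2.hconcat([cv2.resize(a,(400,360),interpolation=2),cv2.resize(b,(393,360),interpolation=2)]))
E
```

```text
time 4.7333
tool_pos [0.5299 0.2157 0.2358]
tool_rot [-2.6396  1.6941 -0.006 ]
wrist_force [0.929  0.7488 0.2661]
moment [ 0.0386  0.0257 -0.0158]
joints [-0.0505  0.3681 -0.5473  1.6995  0.2104  1.1263 -1.7991]
finger_gap -0.0028
```

View pics/c8.png

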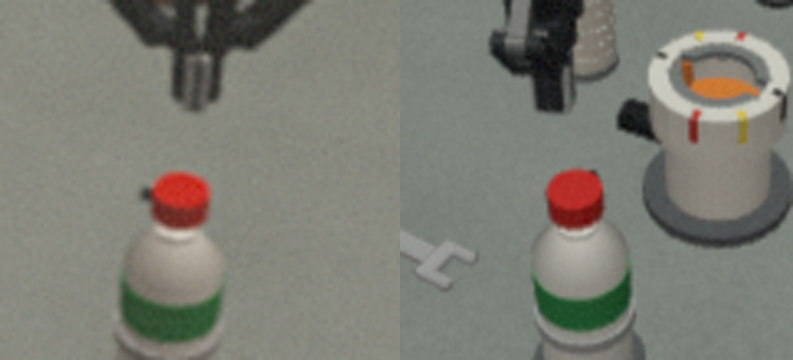

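carry_out --pt "0.39 0.267 0 0 40" --pt "0.39 0.267 0 0 40" --pt "0.39 0.267 0 0 40" --pt "0.39 0.267 0 0 40" --pt "0.39 0.267 0 0 40"

```text
time: 5.25
tool_pos: [0.4936, 0.0265, 0.2302]
tool_rot: [2.634, -1.711, -0.002]
wrist_force: [0.4, -0.6, -0.3]
finger_gap: 0.469
```

carry_out --pt "0.39 0.267 0 0 40" --pt "0.39 0.267 0 0 40" --pt "0.39 0.267 0 0 40" --pt "0.39 0.267 0 0 40" --pt "0.39 0.267 0 0 40"

```text
time: 5.67
tool_pos: [0.4603, -0.1595, 0.2304]
tool_rot: [2.634, -1.711, -0.002]
wrist_force: [0.9, -0.1, -0.4]
finger_gap: 0.469
```

carry_out --pt "0.39 0.267 0 0 40" --pt "0.39 0.267 0 0 40" --pt "0 0 0 -0.0395 40" --pt "0 0 0 -0.0395 40" --pt "0 0 0 -0.0395 40"

```text
time: 6.08
tool_pos: [0.4474, -0.2328, 0.23]
tool_rot: [-2.908, 1.188, 0.004]
wrist_force: [0.6, 0.5, -0.1]
finger_gap: 0.469
```

carry_out --pt "0 0 0 -0.0395 40" --pt "0 0 0 -0.0395 40" --pt "0 0 0 -0.0395 40" --pt "0 0 0 -0.0395 40" --pt "0 0 0 -0.0395 40"

```text
time: 6.5
tool_pos: [0.4477, -0.232, 0.2301]
tool_rot: [-3.131, 0.241, 0.003]
wrist_force: [0.6, 0.1, -0.7]
finger_gap: 0.468
```

carry_out --pt "0 0 0 -0.0395 40" --pt "0 0 0 -0.0395 40" --pt "0 0 0 -0.0395 40" --pt "0 0 0 -0.0395 40" --pt "0 0 0 -0.0395 40"

```text
time: 6.92
tool_pos: [0.4477, -0.232, 0.2301]
tool_rot: [-3.055, -0.727, 0.002]
wrist_force: [0.8, 0.1, -0.1]
finger_gap: 0.465
```

carry_out --pt "0 0 0 -0.0395 40" --pt "0 0 0 -0.0395 40" --pt "0 0 0 -0.0395 40" --pt "0 0 0 -0.0395 40" --pt "0 0 0 -0.0395 40"

```text
time: 7.33
tool_pos: [0.4477, -0.232, 0.2301]
tool_rot: [-2.687, -1.625, 0.001]
wrist_force: [0.7, -0.6, -0.3]
finger_gap: 0.472
```

```bash
python3 cap.py lid2
cat >> h.py <<'E'
def need(s,tgt,yaw=None):
    R,_=cv2.Rodrigues(np.asarray(s["tool_rot"],float)); y=np.degrees(np.arctan2(R[1,0],R[0,0]))
    v=R.T@(np.asarray(tgt)-s["tool_pos"]); print("yaw",round(y,2),"pos",s["tool_pos"].round(4),"frac",(v/.08).round(3), "tilt z",R[:,2].round(4))
    if yaw is not None:
        e=(y-yaw+180)%360-180; print("twist frac",round(e/180,4),"deg",round(e,2))
E
python3 - <<'E'
from h import *
d=pickle.load(open("cap_lid2.pkl","rb")); need(d["state"],[.447,-.2706,.2],93)
E
```

```text
time 7.3333
tool_pos [ 0.4477 -0.232   0.2301]
tool_rot [-2.6867e+00 -1.6246e+00  1.4000e-03]
wrist_force [ 0.7006 -0.6232 -0.2997]
moment [-0.0098 -0.0306  0.0351]
joints [ 0.9402  0.2773 -0.6675  1.8499  0.1925  1.0815  1.2875]
finger_gap 0.4719
yaw 62.32 pos [ 0.4477 -0.232   0.2301] frac [-0.432  0.218  0.376] tilt z [-0.0017  0.0012 -1.    ]
twist frac -0.1704 deg -30.68
```

View pics/wrist_lid2.png

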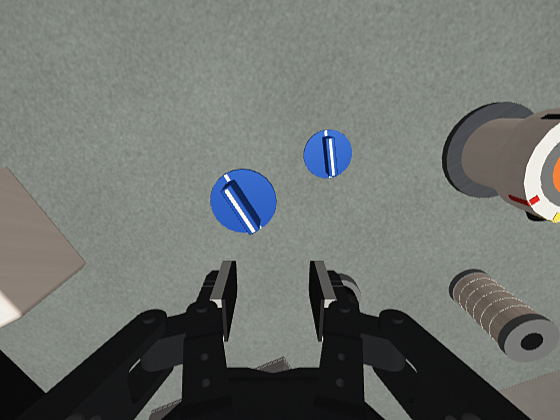

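carry_out --pt "-0.216 0.109 0 0 40" --pt "-0.216 0.109 0 0 40" --pt "0 0 0.1 -0.0395 40" --pt "0 0 0.1 -0.0395 40" --pt "0 0 0.1 -0.0395 40"

```text
time: 7.8
tool_pos: [0.4472, -0.271, 0.2061]
tool_rot: [-2.343, -2.091, 0.0]
wrist_force: [-0.1, 0.6, -0.1]
finger_gap: 0.471
```

carry_out --pt "0 0 0.1 -0.0395 40" --pt "0 0 0.1 -0.0124 40" --pt "0 0 0 0 40"

```text
time: 8.05
tool_pos: [0.4463, -0.2704, 0.1889]
tool_rot: [-2.166, -2.27, 0.001]
wrist_force: [0.0, 0.2, -1.2]
finger_gap: 0.469
```

```bash
python3 cap.py lid3
python3 - <<'E'
from h import *
d=pickle.load(open("cap_lid3.pkl","rb")); need(d["state"],[.447,-.2706,.12],93)
E
```

```text
time 8.05
tool_pos [ 0.4463 -0.2704  0.1889]
tool_rot [-2.1663e+00 -2.2696e+00  7.0000e-04]
wrist_force [ 0.0347  0.1574 -1.247 ]
moment [-0.0162  0.0025 -0.0101]
joints [ 1.0379  0.3753 -0.734   1.8555  0.2899  1.0246  1.8021]
finger_gap 0.469
yaw 92.67 pos [ 0.4463 -0.2704  0.1889] frac [-0.005  0.011  0.862] tilt z [-0.0032  0.0025 -1.    ]
twist frac -0.0019 deg -0.33
```

View pics/wrist_lid3.png

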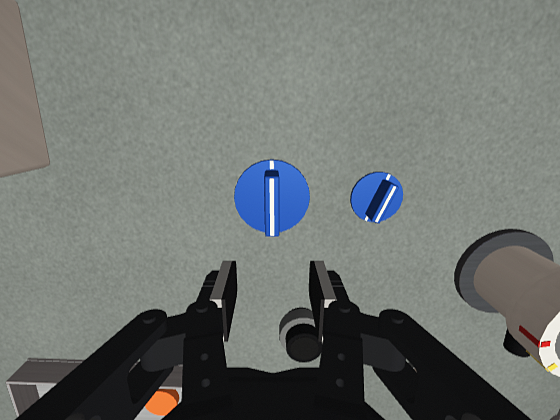

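Run:
```python
from h import *
d=pickle.load(open("cap_lid3.pkl","rb")); c=wcam(d)
print(onplane(c,(272,196.5),.036),(onplane(c,(271.8,179),.07)+onplane(c,(271.8,235.5),.07))/2)
a=cv2.imread("pics/wrist_lid3.png")[150:245,225:325]
cv2.imwrite("pics/c9.png",cv2.resize(a,None,fx=6,fy=6,interpolation=2))
```

```text
[ 0.44428105 -0.27019336  0.036     ] [ 0.44623868 -0.27030973  0.07      ]
```

View pics/c9.png

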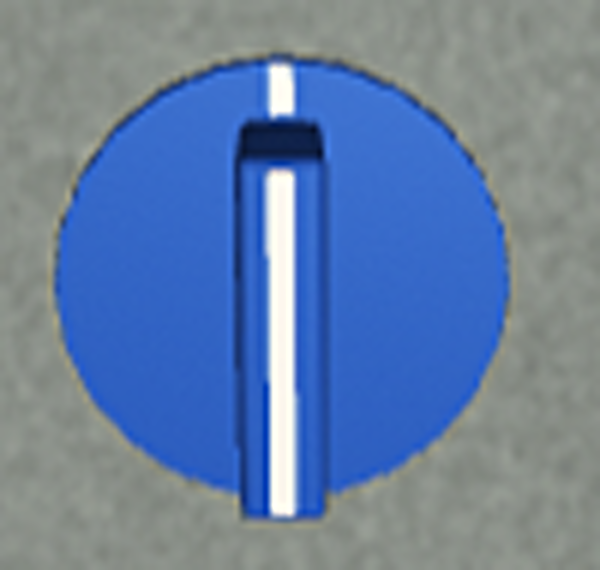

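carry_out --pt "0 0 0.5 0 40" --pt "0 0 0.5 0 40" --pt "0 0 0.4 0 40" --pt "0 0 0.25 0 40" --pt "0 0 0 0 40"

```text
time: 8.52
tool_pos: [0.4452, -0.2697, 0.0555]
tool_rot: [-2.165, -2.267, 0.002]
wrist_force: [-0.4, 0.4, -0.4]
finger_gap: 0.468
```

carry_out --pt "0 0 0.1 0 40" --pt "0 0 0 0 40"

```text
time: 8.68
tool_pos: [0.4482, -0.271, 0.0515]
tool_rot: [2.166, 2.275, 0.0]
wrist_force: [-1.0, 0.2, 0.5]
finger_gap: 0.467
```

carry_out --pt "0 0 0.09 0 40" --pt "0 0 0 0 40"

```text
time: 8.85
tool_pos: [0.4481, -0.2713, 0.0444]
tool_rot: [2.165, 2.275, -0.0]
wrist_force: [-0.6, -0.6, -0.5]
finger_gap: 0.469
```

carry_out --pt "0 0 0 0 0" --pt "0 0 0 0 0" --pt "0 0 0 0 0" --pt "0 0 0 0 0" --pt "0 0 0 0 0"

```text
time: 9.27
tool_pos: [0.4484, -0.2711, 0.0449]
tool_rot: [2.163, 2.276, 0.0]
wrist_force: [-0.8, -0.4, 7.2]
finger_gap: 0.152
```

```bash
python3 cap.py grip
python3 - <<'E'
from h import *
need(pickle.load(open("cap_grip.pkl","rb"))["state"],[.446,-.2703,.042],93)
E
```

```text
time 9.2667
tool_pos [ 0.4484 -0.2711  0.0449]
tool_rot [2.1634e+00 2.2760e+00 3.0000e-04]
wrist_force [-0.8307 -0.3543  7.1724]
moment [ 0.1292  0.1455 -0.0542]
joints [ 0.9292  0.5671 -0.6203  1.9781  0.4802  0.7432  1.6428]
finger_gap 0.1523
yaw 92.91 pos [ 0.4484 -0.2711  0.0449] frac [ 0.012 -0.029  0.036] tilt z [ 1.2e-03 -9.0e-04 -1.0e+00]
twist frac -0.0005 deg -0.09
```

View pics/wrist_grip.png

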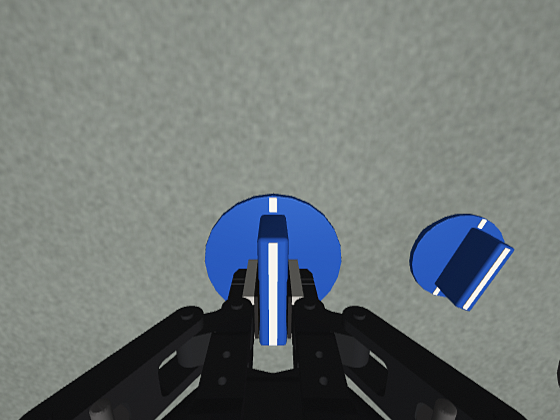

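carry_out --pt "0 0 -0.1 0 0" --pt "0 0 -0.4 0 0" --pt "0 0 -0.5 0 0" --pt "0 0 -0.5 0 0" --pt "0 0 -0.4 0 0"

```text
time: 9.73
tool_pos: [0.4478, -0.2704, 0.1989]
tool_rot: [2.163, 2.278, 0.001]
wrist_force: [1.1, -0.6, -1.9]
finger_gap: 0.148
```

```bash
python3 cap.py lift wrist side
python3 - <<'E'
from h import *
d=pickle.load(open("cap_lift.pkl","rb"));need(d["state"],[.5385,.0267,.195],95.9)
a=cv2.imread("pics/wrist_lift.png")[170:360,180:380]
cv2.imwrite("pics/c10.png",cv2.resize(a,None,fx=3,fy=3,interpolation=2))
E
```

```text
time 9.7333
tool_pos [ 0.4478 -0.2704  0.1989]
tool_rot [2.1629e+00 2.2777e+00 8.0000e-04]
wrist_force [ 1.116  -0.6089 -1.9184]
moment [-0.0909 -0.1355  0.0002]
joints [ 1.0472  0.365  -0.7458  1.8445  0.2843  1.0407  1.8112]
finger_gap 0.148
yaw 92.96 pos [ 0.4478 -0.2704  0.1989] frac [3.65  1.324 0.05 ] tilt z [ 8.e-04 -0.e+00 -1.e+00]
twist frac -0.0163 deg -2.94
```

View pics/c10.png

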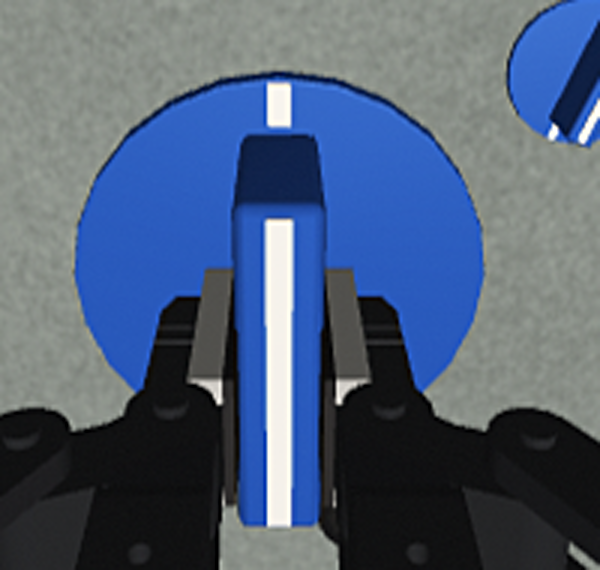

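View pics/side_lift.png

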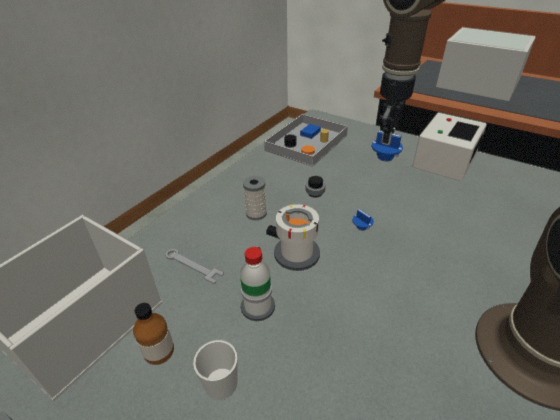

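```bash
cat > lidfit.py <<'E'
from h import *
def fit(d,u,L,Rr,T,near,far):
    c=d["wrist"]; M=np.linalg.inv(c["mount"]); a=np.linspace(0,2*np.pi,721)
    def pr(X): return proj(c,X,M[:3,:3],M[:3,3])
    def model(q):
        x0,y0,z0,p,yw=q   # lid in tool frame; lid z = -tool z
        Rl=cv2.Rodrigues(np.array([p,0,0.]))[0]@cv2.Rodrigues(np.array([0,0,yw]))[0]
        tf=lambda P:(np.asarray(P)@Rl.T)+np.array([x0,y0,z0])
        # local: x=jaw dir, y=bar dir, z down(tool) ; underside at 0
        ci=pr(tf(np.c_[.04*np.cos(a),.04*np.sin(a),-.036+0*a]))
        ends=pr(tf([[0,.03,-.07],[0,-.03,-.07]]))
        return np.array([ci[:,0].min(),ci[:,0].max(),ci[:,1].min(),ends[0,0],ends[0,1],ends[1,0],ends[1,1]])
    ob=np.array([u(L,0)[0],u(Rr,0)[0],u(0,T)[1],*u(*near),*u(*far)])
    r=least_squares(lambda q:np.r_[model(q)-ob, q[3]/.05],[0,0,.045,0,0],x_scale=[.01,.01,.01,.1,.1])
    print("tool offs mm",(r.x[:3]*1e3).round(2),"pitch,yaw deg",np.degrees(r.x[3:]).round(2),"res px",r.fun.round(2)); return r.x
E
python3 - <<'E'
from lidfit import *
d=pickle.load(open("cap_lift.pkl","rb")); fit(d,lambda *p:uc(180,170,3,p),74,484,75,(279,526),(280,202))
E
```

```text
tool offs mm [ 0.67 -2.21 47.37] pitch,yaw deg [0.13 0.2 ] res px [ 0.03  0.13  0.06 -0.07 -0.03 -0.06 -0.02  0.04]
```

carry_out --pt "0.25 0.1 0 0 0" --pt "0.4 0.15 0 0 0" --pt "0.42 0.15 0 0 0" --pt "0.42 0.15 0 0 0" --pt "0.42 0.15 0 0 0"

```text
time: 10.25
tool_pos: [0.4952, -0.1141, 0.1954]
tool_rot: [-2.164, -2.276, 0.001]
wrist_force: [0.4, -0.8, -3.2]
finger_gap: 0.155
```

carry_out --pt "0.42 0.15 0 0 0" --pt "0.42 0.15 0 0 0" --pt "0.42 0.15 0 0 0" --pt "0.3 0.12 0 0 0" --pt "0 0 0 -0.0163 0"

```text
time: 10.67
tool_pos: [0.5354, 0.0187, 0.1961]
tool_rot: [-2.095, -2.338, -0.005]
wrist_force: [-0.7, 0.7, -1.5]
finger_gap: 0.155
```

carry_out --pt "0 0 0 0 0"

```text
time: 10.75
tool_pos: [0.5345, 0.0138, 0.1953]
tool_rot: [-2.097, -2.337, 0.001]
wrist_force: [-0.4, -1.7, -2.5]
finger_gap: 0.148
```

```bash
python3 cap.py hov wrist scene side
python3 - <<'E'
from h import *
d=pickle.load(open("cap_hov.pkl","rb"));need(d["state"],[.5407,.0262,.18],95.9)
a=cv2.imread("pics/scene_hov.png")[160:250,240:340]; b=cv2.imread("pics/side_hov.png")[160:280,240:360]
cv2.imwrite("pics/c11.png",cv2.hconcat([cv2.resize(a,(400,360),interpolation=2),cv2.resize(b,(360,360),interpolation=2)]))
E
```

```text
time 10.75
tool_pos [0.5345 0.0138 0.1953]
tool_rot [-2.0965e+00 -2.3375e+00  8.0000e-04]
wrist_force [-0.4108 -1.6645 -2.5095]
moment [-0.0484  0.0643  0.0306]
joints [ 0.5264  0.415  -0.8259  1.8172  0.345   1.0618  1.2504]
finger_gap 0.1483
yaw 96.22 pos [0.5345 0.0138 0.1953] frac [0.146 0.094 0.192] tilt z [-1.5e-03  7.0e-04 -1.0e+00]
twist frac 0.0018 deg 0.32
```

View pics/c11.png

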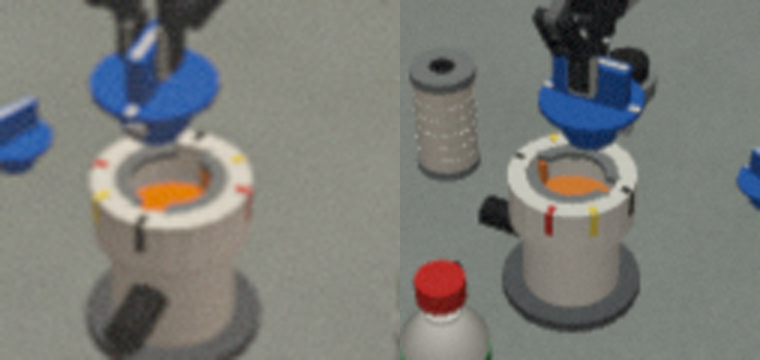

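View pics/wrist_hov.png

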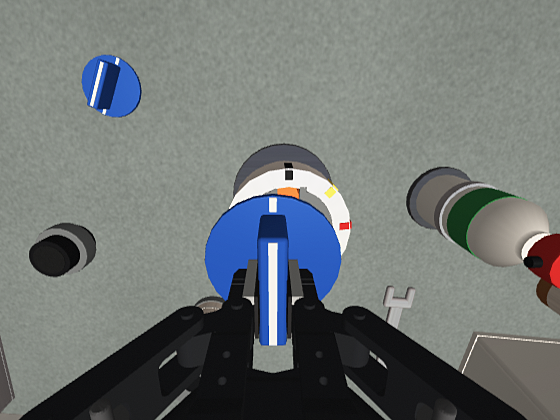

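carry_out --pt "0.146 0.094 0 0 0" --pt "0 0 0 0 0" --pt "0 0 0 0 0"

```text
time: 11.15
tool_pos: [0.5411, 0.0232, 0.1959]
tool_rot: [-2.106, -2.331, 0.001]
wrist_force: [0.1, -1.0, -3.2]
finger_gap: 0.149
```

```bash
python3 cap.py hov2 wrist scene side
python3 - <<'E'
from h import *
d=pickle.load(open("cap_hov2.pkl","rb"));need(d["state"],[.5407,.0262,.18],95.9)
a=cv2.imread("pics/wrist_hov2.png")[140:270,200:360]
cv2.imwrite("pics/c12.png",cv2.resize(a,None,fx=5,fy=4.6,interpolation=2)) if 0 else cv2.imwrite("pics/c12.png",cv2.resize(a,None,fx=4,fy=4,interpolation=2))
E
```

```text
time 11.15
tool_pos [0.5411 0.0232 0.1959]
tool_rot [-2.1064e+00 -2.3306e+00  6.0000e-04]
wrist_force [ 0.0548 -1.0198 -3.2103]
moment [0.0009 0.0464 0.0209]
joints [ 0.5013  0.4254 -0.822   1.8015  0.3522  1.0686  1.2225]
finger_gap 0.1489
yaw 95.79 pos [0.5411 0.0232 0.1959] frac [ 0.038 -0.002  0.199] tilt z [-4.e-04 -2.e-04 -1.e+00]
twist frac -0.0006 deg -0.11
```

View pics/c12.png

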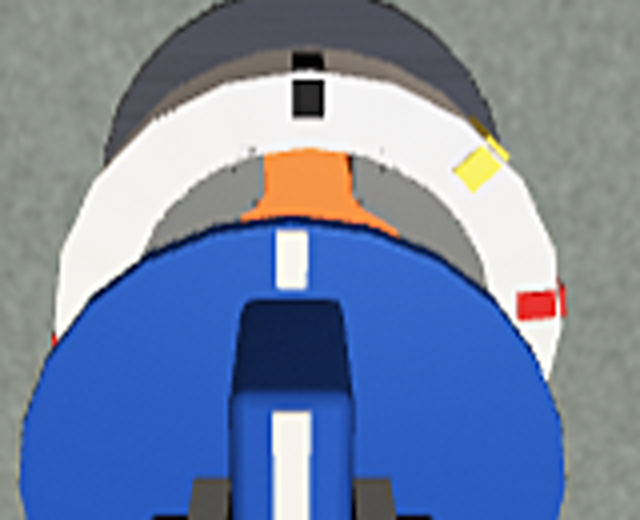

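Run:
```python
from lidfit import *
d=pickle.load(open("cap_hov2.pkl","rb")); c=wcam(d); u=lambda *p:uc(200,140,4,p)
W=np.array([onplane(c,u(*p),.12)[:2] for p in [(308,99),(480,168),(536,305)]])
A=np.radians([180,135,96])
def f(q): return (W-np.c_[q[0]+.0455*np.cos(A+q[2]),q[1]+.0455*np.sin(A+q[2])]).ravel()
r=least_squares(f,[.538,.026,.1]);print(r.x,np.degrees(r.x[2]),(r.fun*1e3).round(1))
h=np.r_[r.x[:2],.12]; R=cv2.Rodrigues(d["state"]["tool_rot"])[0]
print("housing in tool mm",((R.T@(h-d["state"]["tool_pos"]))*1e3).round(1))
q=fit(d,lambda *p:uc(200,140,4,p),20,565,217,((279+.5)/3*4-.5-80,(526/3+30)*4),((280+.5)/3*4-.5-80,(202/3+30)*4))
```

```text
[0.53832335 0.02663433 0.10009277] 5.734893505187607 [ 0.1 -0.2 -0.2  0.4  0.  -0.2]
housing in tool mm [ 3.7 -2.4 75.9]
tool offs mm [ 0.67 -2.7  47.21] pitch,yaw deg [0.4  0.19] res px [-0.34  0.4   0.4  -0.02 -0.27 -0.02 -0.1   0.14]
```

carry_out --pt "0.038 0 0 0 0" --pt "0 0 0.15 0 0" --pt "0 0 0.15 0 0" --pt "0 0 0 0 0" --pt "0 0 0 0 0"

```text
time: 11.72
tool_pos: [0.5401, 0.0267, 0.1707]
tool_rot: [-2.104, -2.331, 0.003]
wrist_force: [-0.7, 0.4, -2.4]
finger_gap: 0.153
```

Run:
```python
from h import *
from station import bot
need(bot.get_state(),[.5407,.0260,.136],95.8)
```

```text
yaw 95.87 pos [0.5401 0.0267 0.1707] frac [-0.01   0.007  0.433] tilt z [-0.0027 -0.     -1.    ]
twist frac 0.0004 deg 0.07
```

Aligned to under 1 mm, so I'll insert it gently.

carry_out --pt "0 0 0.08 0 0" --pt "0 0 0.08 0 0" --pt "0 0 0.05 0 0" --pt "0 0 0 0 0"

```text
time: 12.05
tool_pos: [0.5405, 0.0268, 0.1542]
tool_rot: [-2.104, -2.331, 0.002]
wrist_force: [0.3, 0.2, -2.7]
finger_gap: 0.153
```

carry_out --pt "0 0 0.05 0 0" --pt "0 0 0.05 0 0" --pt "0 0 0.05 0 0" --pt "0 0 0 0 0"

```text
time: 12.38
tool_pos: [0.5407, 0.0268, 0.1424]
tool_rot: [-2.105, -2.331, 0.001]
wrist_force: [-0.0, -0.3, -1.9]
finger_gap: 0.151
```

carry_out --pt "0 0 0.04 0 0" --pt "0 0 0.03 0 0" --pt "0 0 0 0 0" --pt "0 0 0 0 0"

```text
time: 12.72
tool_pos: [0.541, 0.0269, 0.1376]
tool_rot: [-2.105, -2.332, 0.0]
wrist_force: [-1.0, 0.7, -1.7]
finger_gap: 0.157
```

carry_out --pt "0 0 0.02 0 0" --pt "0 0 0.02 0 0" --pt "0 0 0 0 0"

```text
time: 12.97
tool_pos: [0.5413, 0.027, 0.1349]
tool_rot: [2.105, 2.332, 0.0]
wrist_force: [-2.0, -0.2, 2.5]
finger_gap: 0.15
```

carry_out --pt "0 0 0.015 0 0" --pt "0 0 0 0 0" --pt "0 0 0 0 0"

```text
time: 13.22
tool_pos: [0.5413, 0.027, 0.1349]
tool_rot: [2.104, 2.331, -0.0]
wrist_force: [-6.4, -1.1, 15.0]
finger_gap: 0.152
```

```bash
python3 cap.py in wrist scene side
python3 - <<'E'
from h import *
d=pickle.load(open("cap_in.pkl","rb"));need(d["state"],[.5407,.0262,.1349],95.8)
a=cv2.imread("pics/scene_in.png")[160:250,240:340]; b=cv2.imread("pics/side_in.png")[160:280,240:360]
cv2.imwrite("pics/c13.png",cv2.hconcat([cv2.resize(a,(400,360),interpolation=2),cv2.resize(b,(360,360),interpolation=2)]))
E
```

```text
time 13.2167
tool_pos [0.5413 0.027  0.1349]
tool_rot [ 2.1042e+00  2.3308e+00 -3.0000e-04]
wrist_force [-6.3629 -1.1056 14.9996]
moment [-0.2994  1.3398 -0.006 ]
joints [ 0.4549  0.496  -0.7815  1.8648  0.4252  0.954   1.1544]
finger_gap 0.1524
yaw 95.85 pos [0.5413 0.027  0.1349] frac [-0.009 -0.008  0.   ] tilt z [ 0.001  -0.0011 -1.    ]
twist frac 0.0003 deg 0.05
```

View pics/c13.png

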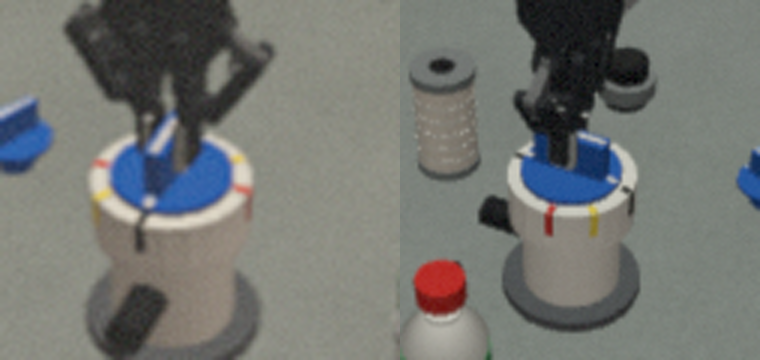

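View pics/wrist_in.png

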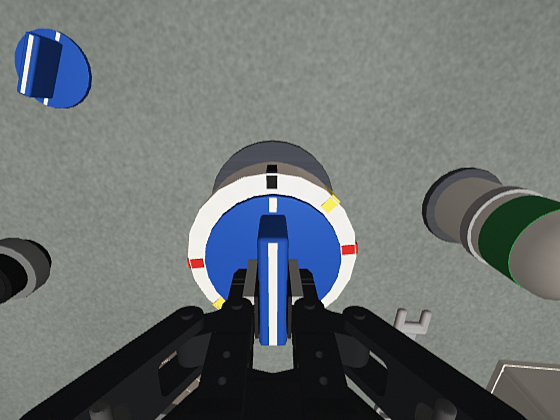

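carry_out --pt "0 0 -0.01 0 0" --pt "-0.0026 -0.0005 0 0.0278 0" --pt "-0.0026 -0.0005 0 0.0278 0" --pt "-0.0026 -0.0005 0 0.0278 0" --pt "0 0 0 0 0"

```text
time: 13.78
tool_pos: [0.5416, 0.0259, 0.1349]
tool_rot: [2.396, 2.03, 0.001]
wrist_force: [-1.0, -3.1, 5.9]
finger_gap: 0.153
```

carry_out --pt "-0.0026 -0.0005 0 0.0278 0" --pt "-0.0026 -0.0005 0 0.0278 0" --pt "-0.0026 -0.0005 0 0.0278 0" --pt "0 0 0 0 0"

```text
time: 14.12
tool_pos: [0.5413, 0.025, 0.1349]
tool_rot: [2.64, 1.699, 0.001]
wrist_force: [-1.3, -3.1, 5.7]
finger_gap: 0.152
```

carry_out --pt "-0.0026 -0.0005 0 0.0278 0" --pt "-0.0026 -0.0005 0 0.0278 0" --pt "0 0 0 0 0" --pt "0 0 0 0 0"

```text
time: 14.45
tool_pos: [0.541, 0.0245, 0.1349]
tool_rot: [2.775, 1.469, 0.001]
wrist_force: [-1.5, -4.6, 7.4]
finger_gap: 0.154
```

```bash
python3 cap.py t1 wrist scene side
python3 - <<'E'
from h import *
d=pickle.load(open("cap_t1.pkl","rb"));need(d["state"],[.5400,.0250,.1349],95.8-45)
E
```

```text
time 14.45
tool_pos [0.541  0.0245 0.1349]
tool_rot [2.7748e+00 1.4685e+00 7.0000e-04]
wrist_force [-1.4528 -4.5518  7.3669]
moment [-0.6271  0.3964  0.0172]
joints [ 0.343   0.4497 -0.6175  1.8731  0.3247  0.9186  0.5462]
finger_gap 0.1539
yaw 55.78 pos [0.541  0.0245 0.1349] frac [-0.002 -0.014  0.   ] tilt z [ 0.0014 -0.0017 -1.    ]
twist frac 0.0277 deg 4.98
```

View pics/wrist_t1.png

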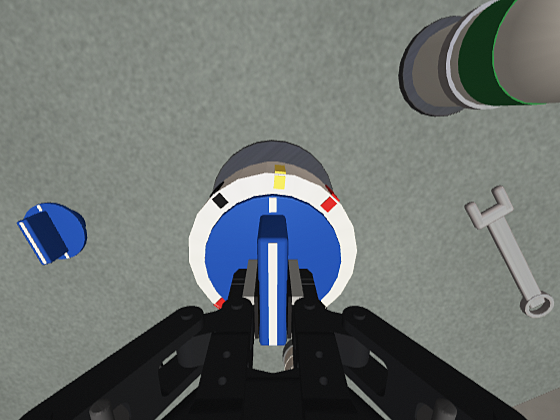

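carry_out --pt "-0.0026 -0.0005 0 0.0139 0" --pt "0 0 0 0.0138 0" --pt "0 0 0 0 0" --pt "0 0 0 0 0" --pt "0 0 0 0 0"

```text
time: 15.02
tool_pos: [0.5409, 0.0243, 0.1349]
tool_rot: [2.836, 1.347, 0.001]
wrist_force: [-1.5, -3.8, 6.5]
finger_gap: 0.147
```

```bash
python3 cap.py t2 wrist scene side
python3 - <<'E'
from h import *
for t in("hov2","in","t1","t2"):
    s=pickle.load(open(f"cap_{t}.pkl","rb"))["state"]; print(t,s["moment"].round(3),s["tau"].round(3))
d=pickle.load(open("cap_t2.pkl","rb"));need(d["state"],[.5400,.0250,.1349],95.8-45)
a=cv2.imread("pics/wrist_t2.png")[140:360,170:380]
cv2.imwrite("pics/c14.png",cv2.resize(a,None,fx=2.7,fy=2.7,interpolation=2))
a=cv2.imread("pics/scene_t2.png")[160:250,240:340]; b=cv2.imread("pics/side_t2.png")[160:280,240:360]
cv2.imwrite("pics/c15.png",cv2.hconcat([cv2.resize(a,(400,360),interpolation=2),cv2.resize(b,(360,360),interpolation=2)]))
E
```

```text
time 15.0167
tool_pos [0.5409 0.0243 0.1349]
tool_rot [2.8359e+00 1.3472e+00 7.0000e-04]
wrist_force [-1.5198 -3.7871  6.4906]
moment [-0.695   0.4364 -0.025 ]
joints [ 0.329   0.4449 -0.598   1.8744  0.313   0.9151  0.4701]
finger_gap 0.1471
hov2 [0.001 0.046 0.021] [-6.2600e-01 -5.0289e+01 -9.8160e+00 -2.8396e+01 -3.6000e-02 -9.0000e-02
 -1.4300e-01]
in [-0.299  1.34  -0.006] [-6.8500e-01 -4.5832e+01 -8.5400e+00 -2.3394e+01  5.1000e-01 -2.0620e+00
 -1.0000e-03]
t1 [-0.627  0.396  0.017] [ -1.957 -49.551  -8.263 -23.839  -0.619  -1.015  -0.26 ]
t2 [-0.695  0.436 -0.025] [-1.8630e+00 -4.9336e+01 -8.0420e+00 -2.3928e+01 -5.8900e-01 -1.1030e+00
 -1.7000e-02]
yaw 50.82 pos [0.5409 0.0243 0.1349] frac [ 0.    -0.014  0.   ] tilt z [ 0.0013 -0.0016 -1.    ]
twist frac 0.0001 deg 0.02
```

View pics/c14.png

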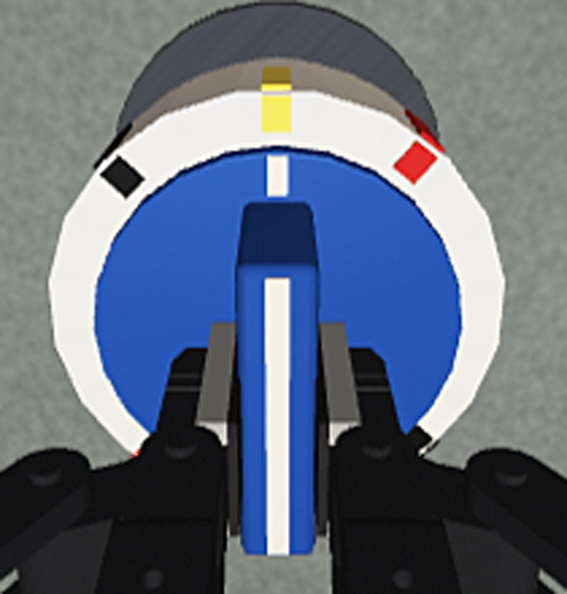

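View pics/c15.png

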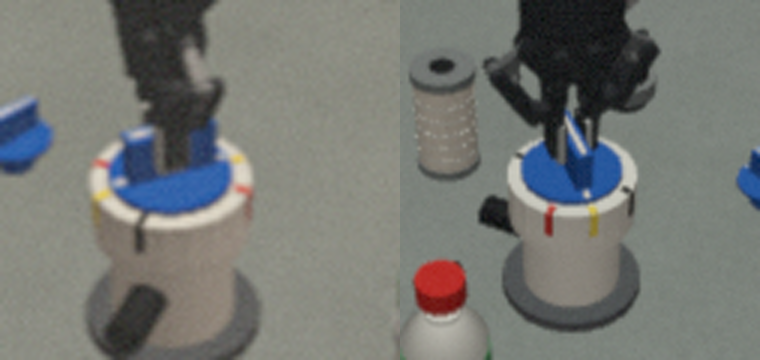

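The lid's white mark is in line with the yellow mark. The measured z-moment is almost zero, though, and I'd expect some spring torque. I'll ease the downward push a little and wait, to see whether flange friction is hiding it.

carry_out --pt "0 0 -0.006 0 0" --pt "0 0 0 0 0" --pt "0 0 0 0 0" --pt "0 0 0 0 0" --pt "0 0 0 0 0"

```text
time: 15.58
tool_pos: [0.5408, 0.0243, 0.1349]
tool_rot: [2.836, 1.347, 0.0]
wrist_force: [0.4, -5.5, 5.0]
finger_gap: 0.151
```

Run:
```python
from h import *
from station import bot
s=bot.get_state(); print(s["moment"],s["wrist_force"],s["tau"][-1]); need(s,[.5400,.0250,.1349],95.8-45)
```

```text
[-1.16012761  0.07935607  0.12174943] [ 0.38543519 -5.53372465  4.99284077] -0.13279840350151062
yaw 50.81 pos [0.5408 0.0243 0.1349] frac [ 0.001 -0.013  0.   ] tilt z [ 9.0e-04 -1.2e-03 -1.0e+00]
twist frac 0.0001 deg 0.01
```

carry_out --pt "0 0 0 0.008 0"

```text
time: 15.67
tool_pos: [0.5406, 0.0243, 0.1349]
tool_rot: [2.853, 1.312, -0.0]
wrist_force: [-1.2, -5.5, 6.2]
finger_gap: 0.153
```

Run:
```python
from h import *
from station import bot
s=bot.get_state(); print(s["moment"],s["wrist_force"],s["tau"][-1]); need(s,[.5400,.0250,.1349],95.8-45)
```

```text
[-1.07573594  0.29126148  0.37890359] [-1.20361783 -5.51720981  6.20292391] 0.4555554036051035
yaw 49.4 pos [0.5406 0.0243 0.1349] frac [ 0.002 -0.012  0.001] tilt z [ 6.0e-04 -1.4e-03 -1.0e+00]
twist frac -0.0078 deg -1.4
```

carry_out --pt "0 0 0 0 0" --pt "0 0 0 0 0"

```text
time: 15.83
tool_pos: [0.5406, 0.0243, 0.1349]
tool_rot: [2.853, 1.311, -0.0]
wrist_force: [-0.8, -5.9, 6.5]
finger_gap: 0.156
```

Run:
```python
from h import *
from station import bot
s=bot.get_state(); print(s["moment"],s["wrist_force"],s["tau"][-1]); need(s,[.5400,.0250,.1349],95.8-45)
```

```text
[-1.05618091  0.19954159  0.14125387] [-0.84649389 -5.90285671  6.45608451] -0.2057846076786518
yaw 49.37 pos [0.5406 0.0243 0.1349] frac [ 0.002 -0.012  0.   ] tilt z [ 6.0e-04 -1.4e-03 -1.0e+00]
twist frac -0.0079 deg -1.43
```

The spring torque now reads 0.12–0.14 N m, against about 0.15 expected, so the lugs are pushing the carrier. I'll turn back the small test twist, check once more and hand in.

carry_out --pt "0 0 0 -0.008 0" --pt "0 0 0 0 0" --pt "0 0 0 0 0" --pt "0 0 0 0 0" --pt "0 0 0 0 0"

```text
time: 16.25
tool_pos: [0.5408, 0.0244, 0.135]
tool_rot: [2.836, 1.347, 0.001]
wrist_force: [-0.2, -5.8, 4.7]
finger_gap: 0.152
```

```bash
python3 cap.py t3 wrist scene side
python3 - <<'E'
from lidfit import *
d=pickle.load(open("cap_t3.pkl","rb"));need(d["state"],[.5400,.0250,.1349],95.8-45)
a=cv2.imread("pics/wrist_t3.png")[140:360,170:380]
cv2.imwrite("pics/c16.png",cv2.resize(a,None,fx=2.7,fy=2.7,interpolation=2))
E
```

```text
time 16.25
tool_pos [0.5408 0.0244 0.135 ]
tool_rot [2.8365e+00 1.3472e+00 7.0000e-04]
wrist_force [-0.2229 -5.7502  4.7357]
moment [-1.1117 -0.0288  0.2299]
joints [ 0.3293  0.4451 -0.5982  1.8742  0.3125  0.9153  0.4704]
finger_gap 0.1518
yaw 50.81 pos [0.5408 0.0244 0.135 ] frac [-0.001 -0.013  0.001] tilt z [ 0.0011 -0.0011 -1.    ]
twist frac 0.0001 deg 0.01
```

View pics/c16.png

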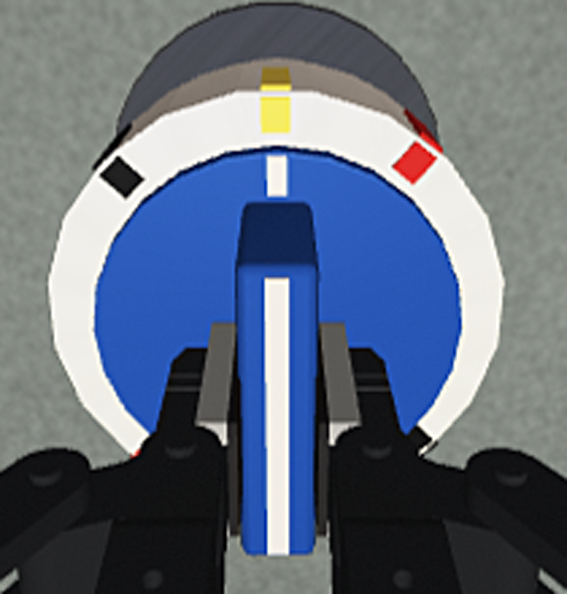

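View pics/side_t3.png

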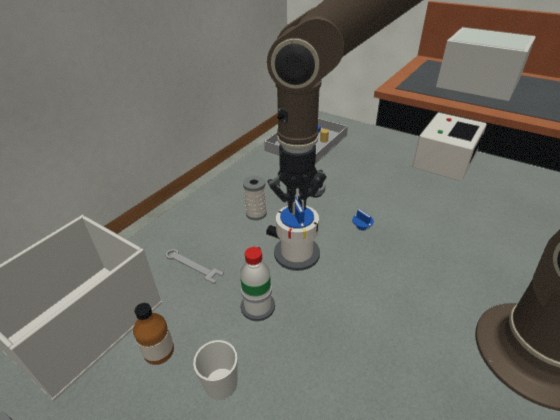

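The lid's white mark, at crop (277,176), is in line with the yellow mark at (276,112). The flange is flat on the top, the cap is up and the other things haven't moved. I'm handing in now.

```bash
python3 -c "
from station import bot
print(bot.close_job()); print(bot.get_state()['time'])"
```

```text
the job is handed in; nothing more can be done
None
the job is handed in; nothing more can be done
```

I handed the job in at about 16 s, with the gripper still holding the lid at the yellow mark; the hand-in gave no verdict.

- **Spray cap:** I pressed it until it bottomed out (about 8 mm down, 22 N) and let it go. The pictures afterwards show it fully up again.
- **Lid:** I took the larger blue lid and lowered it in line with the black marks until the flange sat on the housing. At that point the tool was 90 mm above its height when it gripped the lid on the bench, which is the fully-in height. I then turned it 45° clockwise.
- **Last checks:**
  - The tool has turned 45.0° from the entry marks.
  - The wrist picture shows the lid's white mark in line with the yellow mark.
  - The lid is still gripped, with about 5 N of upward force at the wrist.
  - The other things on the bench look unmoved.
- **One reading that disagreed:** at first the twisting moment read about zero instead of the expected 0.15 N m. After I eased the downward push it read 0.12–0.14, and 0.23 in the last reading, so I put it down to flange friction. To test this I turned the lid 1.4° further (to about 46°, well short of the click) and then back to 45°.

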